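Find which way the tin's lid unscrews and hold it off

ROBOT

A 6-joint arm with a two-finger parallel gripper is mounted at the origin on the work surface. World frame = base frame: x ahead of the robot, y to its left, z up, the work surface at z = 0. Lengths are in m, angles in rad, forces in N, time in s.
With the tool pointing down it reaches from about 0.325 to 0.775 m from the base axis. Payload 5.5 kg.
Tool frame: the origin (TCP) lies between the finger pads, 19 mm behind the fingertips; this is the grasp point; z points along the fingers, y is the line along which they close (so a half turn about z gives the same grasp; the last joint's range is limited). The gripper opens to 85 mm and grips with 20 to 120 N. Pads are 22 mm wide; open, the fingers measure 114 mm over their backs; the gripper's body (76 mm by 85 mm) begins 54 mm behind the grasp point. The pads swing forward as they close: fully open they stand 13 mm farther back than shut.
Start: joints at [1.071, 0.091, 1.231, -0, 1.82, -0.057], TCP at [0.257, 0.542, 0.25] pointing down, gripper open.
Joint ranges: [-2.87, 2.87], [-0.86, 2.18], [0.17, 2.46], [-1.51, 4.65], [0.06, 2.69], [-2.65, 2.65]. Speed limits (rad/s): [2.57, 2.57, 3.01, 3.14, 3.14, 3.14].

INTERFACE

Orientations are given as a rotation vector (axis times angle).
In Python, from station import sense, capture, sign_off gives the robot as it stands. The module is installed in compiled form; this text tells all that it offers.
- The arm moves only by the tool carry_out, never from a script. Its argument "steps" is a list of rows, each a list of 7 numbers: the closure in counts, from 0 (fully open) to 255 (shut), then the shift along the tool's x, y, z in cm, then the turn, a rotation vector about the tool's x, y, z in rad. A call has 1 to 10 rows; each row shifts and turns the commanded pose from where the row before left it, along the tool's axes as they then stand; what a row does not reach is not made up. A row lasts 1/12 s, in which the tool goes at most 41.7 mm and 7.16 degrees, less where a joint would pass 70% of its speed; a pose out of reach is approached as far as the arm can. A call is refused whole if a number of a shift passes 4.17 or a number of a turn 0.125, either way. A call with a gripper value outside its range is refused whole. The fingers move at their own pace and stop on an object; "grip_force" is the grip in N (left out, the last holds). Time passes only in rows, so rows that do not move let the fingers close. It gives the time, the measured TCP pose, the force, the opening and the grip force at its end, in the units of the state.
- sense(): the state, without advancing time (a new reading comes with each control period).
- capture(name): name is "scene" or "top" or "wrist"; returns a dict with "pixels" (384x512x3 uint8, red, green, blue), "fovy" (degrees; the focal length in pixels is half the picture's height over the tangent of half this angle, whatever the lens; pixels are square), "cx", "cy" (the principal point, pixels), "rvec" (rotation vector, rad) and "tvec" (3), from world to camera coordinates, as OpenCV has them; the wrist camera has in their place "tool_from_camera" (4x4, takes a point from camera to tool coordinates, whose origin is the TCP and whose axes are the flange's). Camera axes: x right, y down, z forward; pixel columns grow to the right and rows downward; lengths in m; the calibration is good to about 2 mm. The wrist camera is an equidistant fisheye: a pixel r from the principal point sees the ray r / f radians off the axis. A picture is of the moment at which its call begins: read the wrist's pose just before it. There is no depth.
- sign_off(): hands the job in; it is judged then, once.
The state is a dict: "t": time; "joint_pos": joint angles; "dq": joint speeds; "effort": joint torques, N m; "eef_pos": TCP position; "eef_rot": TCP orientation; "contact_force": force on the tool from outside, world axes, zero at the start; "torque": the same for the moment, N m; "grip_width": finger opening in m; "grasp_force": force on a finger pad.
Only numpy, scipy, OpenCV 4.12 (cv2) and the standard library are available. Lean on these libraries where they do the work, as an engineer would, in place of code of your own. Each camera call takes 0.05 s, during which the arm holds its last target. There are 200 camera calls.

TASK

The stainless tin stands in the low white steel cabinet on the shelf, and nobody remembers whether its quarter-turn lid has a left-hand or a right-hand thread. Swing the cabinet door well open by its knob, try the lid both ways until you find which way it loosens, turn it loose while it still sits on the tin, then lift it level, straight up, a good 8 cm off the tin and finish holding it there above the tin, with the door still open. Do not wrench at the lid, and leave the other things on the shelf and in the cabinet where they are.

Things in the scene. Friction and masses are not known exactly. Their poses are not given: they have to be found in the camera images.
- door (a joint): Opening angle of the cabinet door, rad: 0 shut, 1.9 fully open; starts at 0 to 0.12, stays where it is left (stiff hinge, about 1.3 N at the knob). It opens clockwise seen from above, the front panel swinging out towards the robot. Shut, the door's roof covers the tin; at 1.4 rad or more all of the door is out of the way in front of the cabinet
- door_knob (a point): A point on the axis of the steel door knob, 26 mm above the roof panel, a good TCP height. The knob is a plain upright round post, 16 mm in diameter, 40 mm tall, on the door's roof panel, 95 mm from the hinge along the front and 30 mm back from it. Being round, it can turn between the fingers
- door_hinge (a point): Point of the door's upright hinge line (front left corner of the cabinet, seen from the robot), 172 mm above the shelf. The door is an L of 6 mm white sheet: a front panel 210 mm wide and 130 mm high, its lower edge 10 mm above the shelf, and joined to it a roof panel 210 mm wide, reaching 163 mm back, its top face 146 mm above the shelf
- cabinet: Low white steel cabinet fixed to the cork shelf, 190 mm deep (x), 210 mm wide (y), walls 134 mm high and 6 mm thick, floor 12 mm thick, no fixed roof; front open except for the door. Origin: centre of its underside, on the shelf; x points to its back, y to its left
- tin: Round stainless steel tin, 84 mm in diameter, fixed upright in a black ring on the cabinet floor near its centre. Shoulder 78 mm above its origin; the neck (37 mm in diameter) ends at 108 mm. Origin: centre of its underside (12 mm above the shelf); z up; its x axis runs through the middle of the two ledges on the neck
- lid: Round stainless screw lid of the tin, 60 mm in diameter, skirt and disc 30 mm high, with a thin straight rib (46 x 7 x 3 mm) along its x axis across the top; 50 to 100 g. Origin: centre of its lower edge, z up. Seated, it lies 84 mm above the tin's origin, its x axis within 0.06 rad of the tin's, with about 1.5 mm of sideways play
- lid_top (a point): Centre of the lid's top disc. How the lid turns: two lugs inside it lie under ledges of the neck, so it cannot be lifted. It turns easily, without rising. One way (hidden, drawn anew each time) a stop halts it after 0.1 to 0.3 rad; the other way it goes on freely, and between 0.85 and 1.6 rad from the start the lugs are clear and it lifts straight off; at smaller angles it is caught
- lint_comb: bystander: navy plastic lint comb, 130 x 65 x 12 mm, lying right of the cabinet; origin under its centre
- spool: bystander: wooden thread spool, 32 mm in diameter and 32 mm tall, on the cabinet floor in the back left corner; origin under its centre
- jar: bystander: glass jar, 60 mm in diameter, 85 mm tall, left of the cabinet; origin under its centre
- iron_plate: bystander: aluminium iron rest plate, 220 x 120 x 14 mm, front right; origin under its centre
- brush: bystander: clothes brush, 150 x 42 x 36 mm, front left; origin under its centre
- polish_can: bystander: flat dark steel can, 70 mm in diameter, 30 mm tall, left; origin under its centre
- peg_box: bystander: plywood open box, 140 x 100 x 50 mm, far left; origin under its centre

How it is judged:
By the outcome, as a careful person would: the job done as asked, in the order asked, and still so for the second after the job is handed in, while the arm keeps its last pose, push and grip.
It also fails if it takes over 72 s, if anything falls off the work surface, if the arm or the gripper's body presses on something with over 40 N, if the wrist force passes 120 N, or if a joint passes its speed limit or range.

## Working session

There is one attempt and no reset: what is moved stays moved. The work goes in short steps, Python scripts to look and compute and a tool call to move; the robot and the scene stay as the last step left them, time stands still between calls to the robot, and variables do not carry over. Pictures are saved under pics/ and viewed, at most 10 in all, crops included, and the job is handed in when it is done.

Besides the shell and the picture viewer there is one more tool, called after "Request:" by a JSON object that holds its "name" and its "arguments". carry_out: Moves the arm, as the interface text tells. Its arguments: {"type":"object","properties":{"steps":{"type":"array"},"grip_force":{"type":"number"}},"required":["steps"]}

```bash
mkdir -p pics
cat > h.py <<'E'
import numpy as np, cv2
from station import sense, capture, sign_off
from scipy.spatial.transform import Rotation as R
def ray(c,uv,st=None):
    f=192/np.tan(np.radians(c['fovy'])/2)
    d=np.array([uv[0]-c['cx'],uv[1]-c['cy']])
    if 'rvec' in c:
        M=R.from_rotvec(np.ravel(c['rvec'])).as_matrix(); t=np.ravel(c['tvec'])
        v=np.array([d[0]/f,d[1]/f,1]); v/=np.linalg.norm(v)
        return -M.T@t, M.T@v
    r=np.hypot(*d); th=r/f
    v=np.array([*(np.sin(th)*d/max(r,1e-9)),np.cos(th)])
    T=np.array(c['tool_from_camera']); A=R.from_rotvec(st['eef_rot']).as_matrix()
    return A@T[:3,3]+st['eef_pos'], A@T[:3,:3]@v
def tri(rays):
    P=[np.eye(3)-np.outer(v,v) for o,v in rays]
    x=np.linalg.solve(sum(P),sum(p@o for p,(o,v) in zip(P,rays)))
    return x,[np.linalg.norm(p@(x-o)) for p,(o,v) in zip(P,rays)]
def atz(r,z): o,v=r; return o+v*(z-o[2])/v[2]
def proj(c,p,st=None):
    f=192/np.tan(np.radians(c['fovy'])/2)
    if 'rvec' in c:
        q=R.from_rotvec(np.ravel(c['rvec'])).apply(p)+np.ravel(c['tvec']); return q[:2]/q[2]*f+[c['cx'],c['cy']]
def save(c,n): cv2.imwrite('pics/'+n+'.png',c['pixels'][:,:,::-1])
E
python3 - <<'E'
from h import *
s=sense();print(s)
import pickle
D={}
for n in('scene','top','wrist'):
    c=capture(n);D[n]=c;print(n,c['fovy'],c.get('rvec'),c.get('tvec'),c.get('tool_from_camera'))
pickle.dump((s,D),open('d0.pkl','wb'))
a=np.vstack
im=np.hstack([D['scene']['pixels'],D['top']['pixels']])
save(D['scene'],'s0');save(D['top'],'t0')
E
```

```text
{'t': 0.0, 'joint_pos': array([ 1.07126217e+00,  9.19098741e-02,  1.23190238e+00, -2.03037229e-05,
        1.81983075e+00, -5.67305450e-02]), 'dq': array([ 0.00021078, -0.00059185, -0.00015701,  0.0008361 ,  0.00100314,
        0.0016865 ]), 'effort': array([ 6.64069867e-04, -4.58753800e+01, -4.18015623e+01, -1.59466103e-04,
        1.23268817e-02, -3.54371218e-05]), 'eef_pos': array([0.2569854 , 0.54189543, 0.248811  ]), 'eef_rot': array([-0.6897735 , -3.06437423,  0.00310485]), 'contact_force': array([-0.2038562 ,  0.08952632, -0.72276122]), 'torque': array([-0.04593216,  0.00456988, -0.03085114]), 'grasp_force': 0.0, 'grip_width': 0.08540198071385374}
scene 50.36882377064342 [ 1.80833618  1.63162242 -0.73696591] [-0.07803409 -0.28567654  1.87337072] None
top 47.48321032048633 [ 2.22157919 -2.16118391  0.07796988] [0.0138566  0.54856356 1.4242151 ] None
wrist 65.70646984690485 None None [[ 6.72475145e-04 -9.64521854e-01 -2.64002162e-01  6.58133847e-02]
 [ 9.99999767e-01  6.78700338e-04  6.76270222e-05 -5.64017987e-04]
 [ 1.13950616e-04 -2.64002146e-01  9.64522086e-01 -1.22750741e-01]
 [ 0.00000000e+00  0.00000000e+00  0.00000000e+00  1.00000000e+00]]
```

View pics/s0.png

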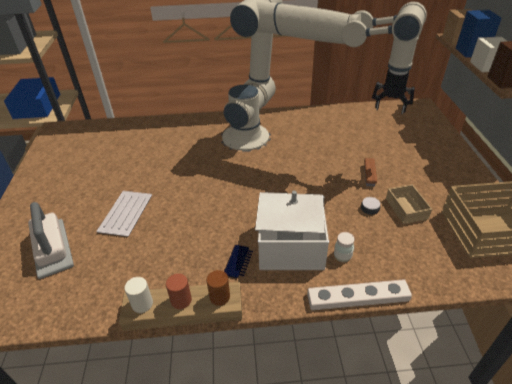

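View pics/t0.png

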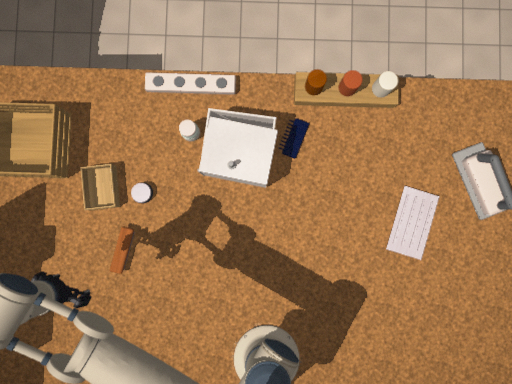

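The scene view shows the cabinet with the knob near (294,199). The top view shows it near (234,164), with the door almost shut. I'll zoom both in one picture.

Run:
```python
from h import *
import pickle
s,D=pickle.load(open('d0.pkl','rb'))
a=D['scene']['pixels'][180:280,240:340];b=D['top']['pixels'][95:195,190:290]
im=np.hstack([cv2.resize(x,(400,400),interpolation=cv2.INTER_CUBIC) for x in(a,b)])
cv2.imwrite('pics/z0.png',im[:,:,::-1])
```

```text
(no output)
```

View pics/z0.png

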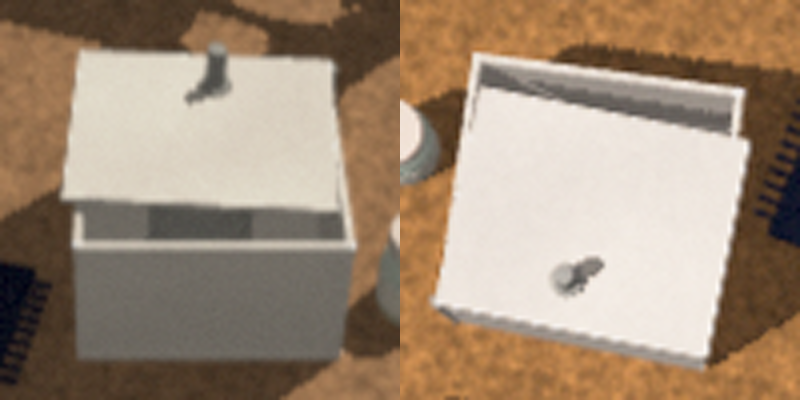

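The zoom puts the knob top at scene (294.2,192) and top (230.8,163), with the base at scene (294.2,203). The hinge corner is at scene (323.3,195) and top (199,171).

Run:
```python
from h import *
import pickle
s,D=pickle.load(open('d0.pkl','rb'))
S=lambda x,y:ray(D['scene'],(240+x/4-.4,180+y/4-.4))
T=lambda x,y:ray(D['top'],(190+(x-400)/4-.4,95+y/4-.4))
for n,a,b in [('knobtop',(217,48),(564,273)),('hinge',(333,60),(437,303)),('FR',(80,52),(708,358)),('BR',(62,198),(748,140)),('cabBL',(353,246),(474,56)),('cabBR',(74,246),(742,91))]:
    x,e=tri([S(*a),T(*b)]);print(n,x.round(4),np.round(e,4))
for n,b in [('knob',(564,273))]:print(atz(T(*b),.186))
for b in[(437,303),(708,358),(748,140),(472,87)]:print(atz(T(*b),.146))
for b in[(474,56),(742,91)]:print('cab',atz(T(*b),.134))
```

```text
knobtop [0.6134 0.1244 0.1886] [0.0014 0.0014]
hinge [0.5935 0.2238 0.1477] [0.0033 0.0033]
FR [0.5575 0.0179 0.1459] [0.0024 0.0024]
BR [ 0.7239 -0.0096  0.1469] [0.0009 0.0009]
cabBL [0.7856 0.2021 0.135 ] [0.0012 0.0012]
cabBR [ 0.7639 -0.0043  0.1363] [0.0009 0.0009]
[0.61358834 0.12315991 0.186     ]
[0.59316003 0.22076052 0.146     ]
[0.55730452 0.01550886 0.146     ]
[ 0.724064  -0.0104318  0.146    ]
[0.7587219  0.20024591 0.146     ]
cab [0.78564389 0.20105984 0.134     ]
cab [ 0.7644097  -0.00530609  0.134     ]
```

The heights check out: knob top 0.189 (expected 0.186), roof 0.146 and walls 0.135. The door angle is about 0.07 and the knob is at about (0.612, 0.123). I'll move above it.

Request:
{"name": "carry_out", "arguments": {"steps": [[0,-3.57,-1.62,0,0,0,0],[0,-3.57,-1.62,0,0,0,0],[0,-3.57,-1.62,0,0,0,0],[0,-3.57,-1.62,0,0,0,0],[0,-3.57,-1.62,0,0,0,0],[0,-3.57,-1.62,0,0,0,0],[0,-3.57,-1.62,0,0,0,0],[0,-3.57,-1.62,0,0,0,0],[0,-3.57,-1.62,0,0,0,0],[0,-3.57,-1.62,0,0,0,0]], "grip_force": 40}}

```text
t: 0.98
eef_pos: [0.5111, 0.2411, 0.2497]
eef_rot: [-0.69, -3.065, 0.0]
contact_force: [0.1, 0.5, -0.2]
grip_width: 0.0854
grasp_force: 0.0
```

Request:
{"name": "carry_out", "arguments": {"steps": [[0,-3.57,-1.62,0,0,0,0],[0,-3.57,-1.62,0,0,0,0],[0,-3.57,-1.62,0,0,0,0],[0,0,0,0,0,0,0.12],[0,0,0,0,0,0,0.12],[0,0,0,0,0,0,0.12],[0,0,0,0,0,0,0.12],[0,0,0,0,0,0,0.12],[0,0,0,0,0,0,0.12],[0,0,0,0,0,0,0.12]]}}

```text
t: 1.82
eef_pos: [0.5861, 0.1529, 0.2495]
eef_rot: [-1.887, -2.511, 0.001]
contact_force: [-0.5, -0.1, 0.6]
grip_width: 0.085
grasp_force: 0.0
```

```bash
cat > w.py <<'E'
from h import *
import pickle,sys
def look(n):
    s=sense();c=capture('wrist');pickle.dump((s,c),open(n+'.pkl','wb'));save(c,n)
    A=R.from_rotvec(s['eef_rot']).as_matrix()
    print(s['t'],s['eef_pos'].round(4),'tx',A[:,0].round(3),'ty',A[:,1].round(3),'tz',A[:,2].round(3),s['joint_pos'].round(3),s['grip_width'])
look(sys.argv[1])
E
python3 w.py w1
```

```text
1.8167 [0.5861 0.1529 0.2495] tx [-0.278  0.961  0.   ] ty [ 0.961  0.278 -0.001] tz [-0.001 -0.    -1.   ] [ 0.199  0.107  1.214  0.     1.821 -0.083] 0.08499556740625895
```

View pics/w1.png

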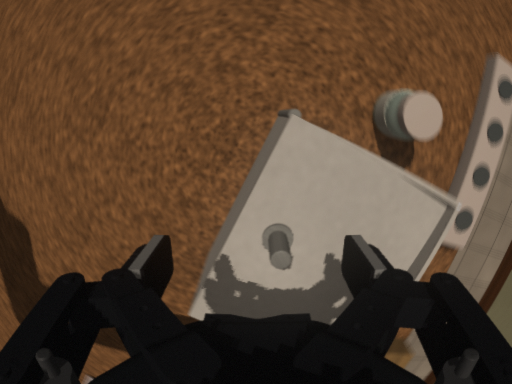

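The wrist view shows the knob between the fingers, with its top at about (285,260) and its base at (278,236).

Run:
```python
from h import *
import pickle
s,c=pickle.load(open('w1.pkl','rb'));A=R.from_rotvec(s['eef_rot']).as_matrix()
for uv,z in [((284,261),.186),((278,236),.146),((288,113),.146)]:
    p=atz(ray(c,uv,s),z);print(p,(A.T@(p-s['eef_pos'])*100).round(2))
```

```text
[0.61499266 0.12324397 0.186     ] [-3.65  1.95  6.35]
[0.61281124 0.12455774 0.146     ] [-3.47  1.78 10.35]
[0.59070808 0.22201241 0.146     ] [ 6.51  2.37 10.35]
```

Request:
{"name": "carry_out", "arguments": {"steps": [[0,-3.55,1.9,0,0,0,0],[0,0,0,2.5,0,0,0],[0,0,0,2.5,0,0,0],[0,0,0,2.5,0,0,0],[255,0,0,0,0,0,0],[255,0,0,0,0,0,0],[255,0,0,0,0,0,0],[255,0,0,0,0,0,0],[255,0,0,0,0,0,0],[255,0,0,0,0,0,0]], "grip_force": 30}}

```text
t: 2.7
eef_pos: [0.6151, 0.1244, 0.1773]
eef_rot: [1.878, 2.516, 0.003]
contact_force: [-1.1, -1.2, 2.5]
grip_width: 0.0153
grasp_force: 29.2
```

Run:
```python
from h import *
s=sense();A=R.from_rotvec(s['eef_rot']).as_matrix()
print({k:np.round(s[k],4) for k in('t','eef_pos','contact_force','grip_width','grasp_force')},A[:,:2].round(3))
H=np.array([.5935,.2215,0]);k=s['eef_pos'];k0=k-H;print(np.linalg.norm(k0[:2]))
N=17;prev=k0*1
for i in range(1,N+1):
    q=R.from_rotvec([0,0,-.1*i]).apply(k0);print(i,(A.T@(q-prev)*100).round(2),(q+H).round(3));prev=q
```

```text
{'t': np.float64(2.7), 'eef_pos': array([0.6151, 0.1244, 0.1773]), 'contact_force': array([-1.1474, -1.2437,  2.5072]), 'grip_width': np.float64(0.0153), 'grasp_force': np.float64(29.1776)} [[-0.284  0.959]
 [ 0.959  0.284]
 [-0.001  0.003]]
0.09942692874637611
1 [ 0.12 -0.99 -0.  ] [0.605 0.123 0.177]
2 [ 0.22 -0.97 -0.  ] [0.595 0.122 0.177]
3 [ 0.31 -0.94 -0.  ] [0.585 0.122 0.177]
4 [ 0.41 -0.91 -0.  ] [0.576 0.124 0.177]
5 [ 0.49 -0.86 -0.  ] [0.566 0.126 0.177]
6 [ 0.58 -0.81 -0.  ] [0.556 0.129 0.177]
7 [ 0.66 -0.75 -0.  ] [0.547 0.133 0.177]
8 [ 0.73 -0.68 -0.  ] [0.539 0.138 0.177]
9 [ 0.79 -0.6  -0.  ] [0.531 0.144 0.177]
10 [ 0.85 -0.52 -0.  ] [0.523 0.151 0.177]
11 [ 0.89 -0.43 -0.  ] [0.517 0.158 0.177]
12 [ 0.93 -0.34 -0.  ] [0.511 0.166 0.177]
13 [ 0.96 -0.25 -0.  ] [0.506 0.175 0.177]
14 [ 0.98 -0.15 -0.  ] [0.502 0.184 0.177]
15 [ 0.99 -0.05 -0.  ] [0.498 0.193 0.177]
16 [ 0.99  0.05 -0.  ] [0.496 0.203 0.177]
17 [ 0.98  0.15 -0.  ] [0.494 0.213 0.177]
```

Request:
{"name": "carry_out", "arguments": {"steps": [[255,0.12,-0.99,0,0,0,0],[255,0.22,-0.97,0,0,0,0],[255,0.31,-0.94,0,0,0,0],[255,0.41,-0.91,0,0,0,0],[255,0.49,-0.86,0,0,0,0],[255,0.58,-0.81,0,0,0,0],[255,0.66,-0.75,0,0,0,0],[255,0.73,-0.68,0,0,0,0]]}}

```text
t: 3.37
eef_pos: [0.539, 0.1385, 0.1772]
eef_rot: [1.878, 2.513, 0.006]
contact_force: [5.2, 1.8, 6.0]
grip_width: 0.0149
grasp_force: 30.6
```

Request:
{"name": "carry_out", "arguments": {"steps": [[255,0.79,-0.6,0,0,0,0],[255,0.85,-0.52,0,0,0,0],[255,0.89,-0.43,0,0,0,0],[255,0.93,-0.34,0,0,0,0],[255,0.96,-0.25,0,0,0,0],[255,0.98,-0.15,0,0,0,0],[255,0.99,-0.05,0,0,0,0],[255,0.99,0.05,0,0,0,0]]}}

```text
t: 4.03
eef_pos: [0.5025, 0.2036, 0.1774]
eef_rot: [1.873, 2.502, 0.024]
contact_force: [41.1, 1.0, -8.4]
grip_width: 0.0138
grasp_force: 29.7
```

Request:
{"name": "carry_out", "arguments": {"steps": [[0,0,0,0,0,0,0],[0,0,0,0,0,0,0],[0,0,0,0,0,0,0],[0,0,0,0,0,0,0],[0,0,0,-3.5,0,0,0],[0,0,0,-3.5,0,0,0],[0,0,0,-1,0,0,0],[0,-3.2,2.5,0,0,0,0],[0,-3.2,2.5,0,0,0,0]]}}

```text
t: 4.78
eef_pos: [0.5616, 0.1565, 0.2577]
eef_rot: [1.873, 2.519, 0.006]
contact_force: [0.8, 0.6, -0.0]
grip_width: 0.0854
grasp_force: 0.0
```

Request:
{"name": "carry_out", "arguments": {"steps": [[0,-2.6,2.7,0,0,0,0],[0,-2.6,2.7,0,0,0,0],[0,-2.6,2.7,0,0,0,0],[0,0,0,0,0,0,0]]}}

```text
t: 5.12
eef_pos: [0.665, 0.0998, 0.2489]
eef_rot: [-1.883, -2.51, 0.009]
contact_force: [-0.2, 0.2, -1.5]
grip_width: 0.0852
grasp_force: 0.0
```

```bash
python3 w.py w2
```

```text
5.1167 [0.665  0.0998 0.2489] tx [-0.28  0.96 -0.  ] ty [ 0.96   0.28  -0.007] tz [-0.007 -0.002 -1.   ] [ 0.099  0.299  0.998 -0.002  1.851 -0.185] 0.08517556957736756
```

View pics/w2.png

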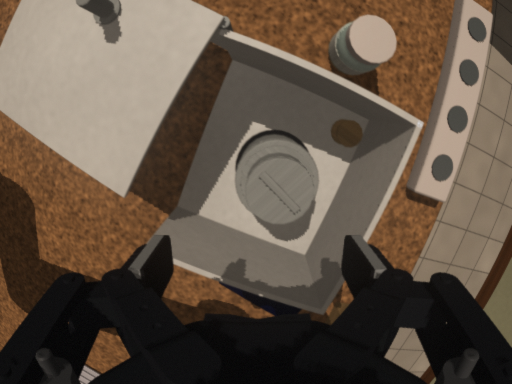

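The wrist view shows the door well open and the tin in the cabinet. The lid's rib runs from (260,176) to (298,212), centred near (279,193). The spool is at (347,132).

Run:
```python
from h import *
import pickle
s,c=pickle.load(open('w2.pkl','rb'));A=R.from_rotvec(s['eef_rot']).as_matrix()
P=[]
for uv,z in [((279,193.5),.129),((260,176),.129),((298,212),.129),((239,183),.126),((317,190),.126),((225,25),.146),((125,195),.146),((80,5),.186)]:
    p=atz(ray(c,uv,s),z);P.append(p);print(p.round(4),(A.T@(p-s['eef_pos'])*100).round(2))
d=P[2]-P[1];print('rib',np.linalg.norm(d),np.arctan2(d[1],d[0]))
d=P[6]-P[5];print('doorback len',np.linalg.norm(d),np.arctan2(d[1],d[0]))
```

```text
[0.6832 0.1023 0.129 ] [-0.26  1.91 11.98]
[0.6634 0.1123 0.129 ] [ 1.26  0.29 11.99]
[0.7042 0.0911 0.129 ] [-1.93  3.6  11.97]
[0.6482 0.1008 0.126 ] [ 0.58 -1.49 12.3 ]
[0.7145 0.1139 0.126 ] [-0.02  5.24 12.25]
[0.6039 0.2216 0.146 ] [13.41 -2.39 10.3 ]
[0.557  0.0687 0.146 ] [  0.04 -11.16  10.37]
[0.5006 0.2109 0.186 ] [ 15.27 -12.63   6.37]
rib 0.04593600320321279 -0.48151362135859854
doorback len 0.15990651883330795 -1.8683145576976752
```

Request:
{"name": "carry_out", "arguments": {"steps": [[0,-0.25,1.9,0,0,0,0],[0,0,0,2.5,0,0,0],[0,0,0,2.5,0,0,0],[0,0,0,0,0,0,0],[0,0,0,0,0,0,0]]}}

```text
t: 5.58
eef_pos: [0.6786, 0.1073, 0.2035]
eef_rot: [-1.877, -2.515, 0.004]
contact_force: [0.2, 0.5, -0.4]
grip_width: 0.0853
grasp_force: 0.0
```

```bash
python3 w.py w3
```

```text
5.5833 [0.6786 0.1073 0.2035] tx [-0.285  0.959  0.001] ty [ 0.959  0.285 -0.004] tz [-0.004 -0.    -1.   ] [ 0.107  0.331  1.04   0.     1.775 -0.181] 0.0852942215820549
```

View pics/w3.png

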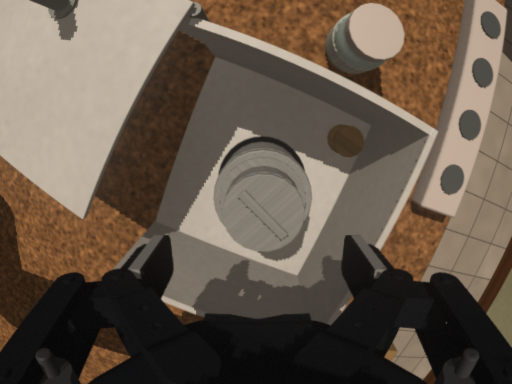

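The rib now runs from (240,193) to (287,240), centred at (263.5,216). I'll triangulate the rib ends from both wrist positions.

Run:
```python
from h import *
import pickle
s,c=pickle.load(open('w3.pkl','rb'));A=R.from_rotvec(s['eef_rot']).as_matrix()
s2,c2=pickle.load(open('w2.pkl','rb'))
for uv,b in [((263.5,216),(279,193.5)),((240,193),(260,176)),((287,240),(298,212))]:
    p=atz(ray(c,uv,s),.129);print(p.round(4),(A.T@(p-s['eef_pos'])*100).round(2),tri([ray(c,uv,s),ray(c2,b,s2)]))
```

```text
[0.6848 0.1026 0.129 ] [-0.64  0.49  7.45] (array([0.68513907, 0.10004502, 0.12074744]), [np.float64(0.0007299391665601337), np.float64(0.0007299391665601703)])
[0.6644 0.1141 0.129 ] [ 1.05 -1.14  7.46] (array([0.66487836, 0.10762518, 0.106304  ]), [np.float64(5.564416093253865e-05), np.float64(5.5644160932177155e-05)])
[0.7068 0.0896 0.129 ] [-2.51  2.22  7.44] (array([0.70284557, 0.0943039 , 0.14016305]), [np.float64(0.001262216283542011), np.float64(0.0012622162835420436)])
```

Request:
{"name": "carry_out", "arguments": {"steps": [[0,-0.6,0.45,0,0,0,0],[0,0,0,2.2,0,0,0],[0,0,0,2.2,0,0,0],[0,0,0,2.2,0,0,0],[0,0,0,1.7,0,0,0],[0,0,0,0.4,0,0,0],[0,0,0,0,0,0,0],[0,0,0,0,0,0,0]]}}

```text
t: 6.3
eef_pos: [0.6871, 0.1023, 0.1204]
eef_rot: [1.878, 2.515, 0.003]
contact_force: [0.1, -0.3, 0.2]
grip_width: 0.0852
grasp_force: 0.0
```

Request:
{"name": "carry_out", "arguments": {"steps": [[0,0.1,-0.3,0.6,0,0,0],[0,0,0,0,0,0,0],[90,0,0,0,0,0,0],[90,0,0,0,0,0,0],[90,0,0,0,0,0,0],[90,0,0,0,0,0,0],[90,0,0,0,0,0,0],[90,0,0,0,0,0,0]], "grip_force": 25}}

```text
t: 6.97
eef_pos: [0.6834, 0.1025, 0.1129]
eef_rot: [1.879, 2.517, 0.001]
contact_force: [-0.1, 0.2, 4.5]
grip_width: 0.0597
grasp_force: 27.3
```

```bash
cat > q.py <<'E'
from h import *
s=sense();A=R.from_rotvec(s['eef_rot']).as_matrix()
print({k:np.round(s[k],4) for k in('t','eef_pos','contact_force','torque','grip_width','grasp_force')},'ty angle',np.arctan2(A[1,1],A[0,1]).round(4),'tz',A[:,2].round(3),'j6',s['joint_pos'][5])
E
python3 q.py
```

```text
{'t': np.float64(6.9667), 'eef_pos': array([0.6834, 0.1025, 0.1129]), 'contact_force': array([-0.1017,  0.191 ,  4.535 ]), 'torque': array([0.0499, 0.0217, 0.0219]), 'grip_width': np.float64(0.0597), 'grasp_force': np.float64(27.3091)} ty angle 0.288 tz [ 0.001  0.    -1.   ] j6 -0.18841819357128706
```

Request:
{"name": "carry_out", "arguments": {"steps": [[90,0,0,0,0,0,0.03],[90,0,0,0,0,0,0.03],[90,0,0,0,0,0,0.02],[90,0,0,0,0,0,0]]}}

```text
t: 7.3
eef_pos: [0.6833, 0.1031, 0.1129]
eef_rot: [1.979, 2.44, 0.003]
contact_force: [-1.9, 3.1, 5.2]
grip_width: 0.0597
grasp_force: 27.4
```

```bash
python3 q.py
```

```text
{'t': np.float64(7.3), 'eef_pos': array([0.6833, 0.1031, 0.1129]), 'contact_force': array([-1.8664,  3.1056,  5.1965]), 'torque': array([ 0.3332, -0.0074, -0.0076]), 'grip_width': np.float64(0.0597), 'grasp_force': np.float64(27.3815)} ty angle 0.2078 tz [ 0.001  0.001 -1.   ] j6 -0.10770599851344849
```

Request:
{"name": "carry_out", "arguments": {"steps": [[90,0,0,0,0,0,0.03],[90,0,0,0,0,0,0.02],[90,0,0,0,0,0,0]]}}

```text
t: 7.55
eef_pos: [0.6834, 0.1032, 0.1129]
eef_rot: [2.039, 2.39, 0.003]
contact_force: [-1.1, 3.1, 5.0]
grip_width: 0.0596
grasp_force: 27.4
```

```bash
python3 q.py
```

```text
{'t': np.float64(7.55), 'eef_pos': array([0.6834, 0.1032, 0.1129]), 'contact_force': array([-1.1006,  3.0581,  4.9734]), 'torque': array([ 0.4108, -0.0029,  0.0824]), 'grip_width': np.float64(0.0596), 'grasp_force': np.float64(27.3692)} ty angle 0.1581 tz [ 0.002  0.001 -1.   ] j6 -0.057840386702728425
```

Request:
{"name": "carry_out", "arguments": {"steps": [[90,0,0,0,0,0,0.02],[90,0,0,0,0,0,0.02],[90,0,0,0,0,0,0]]}}

```text
t: 7.8
eef_pos: [0.6835, 0.1034, 0.1129]
eef_rot: [2.085, 2.349, 0.004]
contact_force: [-0.0, 3.3, 5.2]
grip_width: 0.0594
grasp_force: 27.4
```

```bash
python3 q.py
```

```text
{'t': np.float64(7.8), 'eef_pos': array([0.6835, 0.1034, 0.1129]), 'contact_force': array([-0.012 ,  3.2866,  5.1937]), 'torque': array([ 0.4675, -0.1765,  0.4979]), 'grip_width': np.float64(0.0594), 'grasp_force': np.float64(27.4403)} ty angle 0.1188 tz [ 0.002  0.001 -1.   ] j6 -0.018428268479188492
```

Request:
{"name": "carry_out", "arguments": {"steps": [[90,0,0,0,0,0,0.02],[90,0,0,0,0,0,0.02],[90,0,0,0,0,0,0]]}}

```text
t: 8.05
eef_pos: [0.6836, 0.1029, 0.1126]
eef_rot: [2.133, 2.306, 0.002]
contact_force: [1.5, 2.6, 4.3]
grip_width: 0.0596
grasp_force: 27.0
```

```bash
python3 q.py
```

```text
{'t': np.float64(8.05), 'eef_pos': array([0.6836, 0.1029, 0.1126]), 'contact_force': array([1.49  , 2.6019, 4.3209]), 'torque': array([ 0.3881, -0.3721,  0.8215]), 'grip_width': np.float64(0.0596), 'grasp_force': np.float64(26.9706)} ty angle 0.078 tz [ 0.002  0.    -1.   ] j6 0.022139615719173642
```

Turning clockwise from above (+z) hits a stop after about 0.15 rad, where torque rises to 0.8 Nm. The lid must loosen the other way, so I'll turn back gently.

Request:
{"name": "carry_out", "arguments": {"steps": [[90,0,0,0,0,0,-0.03],[90,0,0,0,0,0,-0.04],[90,0,0,0,0,0,-0.05],[90,0,0,0,0,0,-0.05],[90,0,0,0,0,0,-0.05],[90,0,0,0,0,0,-0.05],[90,0,0,0,0,0,-0.05],[90,0,0,0,0,0,-0.05],[90,0,0,0,0,0,-0.03],[90,0,0,0,0,0,0]]}}

```text
t: 8.88
eef_pos: [0.6837, 0.1007, 0.1127]
eef_rot: [1.632, 2.681, -0.001]
contact_force: [1.3, -2.3, 5.8]
grip_width: 0.0595
grasp_force: 26.8
```

```bash
python3 q.py
```

```text
{'t': np.float64(8.8833), 'eef_pos': array([0.6837, 0.1007, 0.1127]), 'contact_force': array([ 1.2529, -2.2555,  5.758 ]), 'torque': array([-0.3406, -0.2745, -0.061 ]), 'grip_width': np.float64(0.0595), 'grasp_force': np.float64(26.82)} ty angle 0.4771 tz [ 0.002 -0.002 -1.   ] j6 -0.37908661911441943
```

Request:
{"name": "carry_out", "arguments": {"steps": [[90,0,0,0,0,0,-0.06],[90,0,0,0,0,0,-0.06],[90,0,0,0,0,0,-0.06],[90,0,0,0,0,0,-0.06],[90,0,0,0,0,0,-0.06],[90,0,0,0,0,0,-0.06],[90,0,0,0,0,0,-0.06],[90,0,0,0,0,0,-0.06],[90,0,0,0,0,0,-0.06],[90,0,0,0,0,0,0]]}}

```text
t: 9.72
eef_pos: [0.6838, 0.101, 0.1127]
eef_rot: [0.855, 3.02, -0.002]
contact_force: [2.1, -2.1, 6.7]
grip_width: 0.0595
grasp_force: 26.8
```

```bash
python3 q.py
```

```text
{'t': np.float64(9.7167), 'eef_pos': array([0.6838, 0.101 , 0.1127]), 'contact_force': array([ 2.1026, -2.0829,  6.679 ]), 'torque': array([-0.1171, -0.3019, -0.0797]), 'grip_width': np.float64(0.0595), 'grasp_force': np.float64(26.7846)} ty angle 1.0188 tz [ 0.002 -0.002 -1.   ] j6 -0.9206083693506348
```

Request:
{"name": "carry_out", "arguments": {"steps": [[90,0,0,0,0,0,-0.06],[90,0,0,0,0,0,-0.06],[90,0,0,0,0,0,-0.06],[90,0,0,0,0,0,-0.06],[90,0,0,0,0,0,-0.06],[90,0,0,0,0,0,-0.06],[90,0,0,0,0,0,-0.06],[90,0,0,0,0,0,-0.04],[90,0,0,0,0,0,0],[90,0,0,0,0,0,0]]}}

```text
t: 10.55
eef_pos: [0.6839, 0.1015, 0.1126]
eef_rot: [0.15, 3.136, -0.001]
contact_force: [3.8, -1.0, 4.5]
grip_width: 0.0597
grasp_force: 26.7
```

```bash
python3 q.py; python3 w.py w4
```

```text
{'t': np.float64(10.55), 'eef_pos': array([0.6839, 0.1015, 0.1126]), 'contact_force': array([ 3.784 , -0.9962,  4.5121]), 'torque': array([-0.0431, -0.5925,  0.0201]), 'grip_width': np.float64(0.0597), 'grasp_force': np.float64(26.7071)} ty angle 1.4751 tz [ 0.002 -0.001 -1.   ] j6 -1.3765467567410878
10.55 [0.6839 0.1015 0.1126] tx [-0.995  0.096 -0.002] ty [ 0.096  0.995 -0.001] tz [ 0.002 -0.001 -1.   ] [ 9.900e-02  3.500e-01  1.178e+00 -1.000e-03  1.612e+00 -1.377e+00] 0.059738489276181
```

View pics/w4.png

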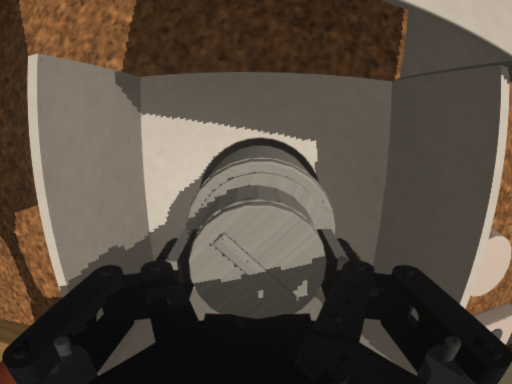

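The lid is held and has turned. The rib now runs from about (217,239) to (297,300), so I'll compute its world angle.

Run:
```python
from h import *
import pickle
s,c=pickle.load(open('w4.pkl','rb'))
a,b=[atz(ray(c,u,s),.129) for u in((217,239),(297,300))]
d=b-a;print(a,b,np.linalg.norm(d),np.arctan2(d[1],d[0]))
```

```text
[0.66492622 0.08669458 0.129     ] [0.69772574 0.11696311 0.129     ] 0.04463173863932087 0.745288610262621
```

The lid has turned 1.24 rad from the start, mid-window. Now I'll lift it gently.

Request:
{"name": "carry_out", "arguments": {"steps": [[90,-0.05,0,0,0,0,0],[90,0,0,-0.2,0,0,0],[90,0,0,-0.3,0,0,0],[90,0,0,0,0,0,0]], "grip_force": 35}}

```text
t: 10.93
eef_pos: [0.6836, 0.1021, 0.1154]
eef_rot: [-0.148, -3.137, 0.001]
contact_force: [4.5, 1.2, -2.0]
grip_width: 0.0596
grasp_force: 39.0
```

```bash
python3 q.py
```

```text
{'t': np.float64(10.9333), 'eef_pos': array([0.6836, 0.1021, 0.1154]), 'contact_force': array([ 4.4922,  1.2245, -1.9873]), 'torque': array([ 0.1082, -0.8111,  0.0013]), 'grip_width': np.float64(0.0596), 'grasp_force': np.float64(38.9683)} ty angle 1.4764 tz [-0.001 -0.    -1.   ] j6 -1.3772090171901636
```

Request:
{"name": "carry_out", "arguments": {"steps": [[90,0,0,-0.6,0,0,0],[90,0,0,-0.8,0,0,0],[90,0,0,-0.8,0,0,0],[90,0,0,-0.8,0,0,0],[90,0,0,-1.2,0,0,0],[90,0,0,-1.2,0,0,0],[90,0,0,-1.2,0,0,0],[90,0,0,-1.2,0,0,0],[90,0,0,-1.2,0,0,0],[90,0,0,-1.2,0,0,0]]}}

```text
t: 11.77
eef_pos: [0.6835, 0.1024, 0.2207]
eef_rot: [0.146, 3.138, 0.0]
contact_force: [-0.7, -0.1, -0.3]
grip_width: 0.0596
grasp_force: 40.0
```

Request:
{"name": "carry_out", "arguments": {"steps": [[90,0,0,-0.8,0,0,0],[90,0,0,-0.4,0,0,0],[90,0,0,0,0,0,0],[90,0,0,0,0,0,0],[90,0,0,0,0,0,0],[90,0,0,0,0,0,0]]}}

```text
t: 12.27
eef_pos: [0.6833, 0.1024, 0.2297]
eef_rot: [-0.146, -3.136, 0.001]
contact_force: [-0.5, 0.6, -0.7]
grip_width: 0.0593
grasp_force: 40.0
```

```bash
python3 q.py
python3 - <<'E'
from h import *
a=capture('scene')['pixels'][120:290,220:390];b=capture('top')['pixels'][90:260,150:320]
cv2.imwrite('pics/z5.png',np.hstack([cv2.resize(x,(400,400),interpolation=cv2.INTER_CUBIC) for x in(a,b)])[:,:,::-1])
E
```

```text
{'t': np.float64(12.2667), 'eef_pos': array([0.6833, 0.1024, 0.2297]), 'contact_force': array([-0.4743,  0.5721, -0.7097]), 'torque': array([-0.0129, -0.0077,  0.0049]), 'grip_width': np.float64(0.0593), 'grasp_force': np.float64(39.96)} ty angle 1.478 tz [-0.002 -0.    -1.   ] j6 -1.3785549482993895
```

View pics/z5.png

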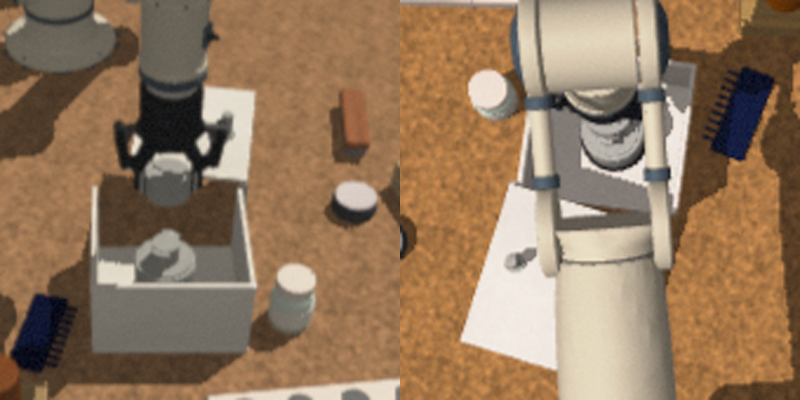

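The lid is held level at about (168,180) in the left crop, above the tin's bare neck at (165,243). The door is open and the other things look undisturbed.

```bash
python3 -c "from station import sign_off; print(sign_off())"
```

```text
the job is handed in; nothing more can be done
None
```

The lid loosens counter-clockwise seen from above (a right-hand thread); I turned it loose, lifted it about 11.5 cm straight up and handed in with the lid held level above the tin, the door open (about 1.77 rad) and the other things in view apparently undisturbed, though the wrist force reached 41 N as the door finished opening.

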